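Fit the rotary handle to the switch and turn it on

ROBOT

A 6-joint arm with a two-finger parallel gripper is mounted at the origin on the work surface. World frame = base frame: x ahead of the robot, y to its left, z up, the work surface at z = 0. Lengths are in m, angles in rad, forces in N, time in s.
With the tool pointing down it reaches from about 0.3 to 0.75 m from the base axis. Payload 8.5 kg.
Tool frame: the origin (TCP) lies between the finger pads; the fingertips stand 25 mm ahead of it and the grasp point (between the pads) lies 6 mm ahead of it; x points along the fingers, z is the direction in which the jaws open and shut, and the axes are right-handed (so a half turn about x gives the same grasp; the last joint's range is limited). The gripper opens to 88 mm and grips with 3 to 60 N. Pads are 18 mm wide; open, the fingers measure 123 mm over their backs; the gripper's body (75 mm by 187 mm) begins 45 mm behind the grasp point.
Start: joints at [-1.393, 0.381, 1.297, -0, 1.464, -0.215], TCP at [0.211, -0.508, 0.264] pointing down, gripper open.
Joint ranges: [-3.11, 3.11], [-0.89, 2.33], [0.22, 2.48], [-1.42, 4.56], [0.17, 2.85], [-2.88, 2.88]. Speed limits (rad/s): [2.39, 2.39, 3.14, 3.14, 3.14, 3.14].

INTERFACE

Orientations are given as a unit quaternion [x, y, z, w].
In Python, from station import manip gives the robot as it stands. The module is installed in compiled form; this text tells all that it offers.
- The arm moves only by the shell command python3 -m jog 'ROWS'. ROWS is JSON, a list of rows, each an object of numbers: "tx", "ty", "tz": the shift along the tool's x, y, z in m; "ax", "ay", "az": the turn, a rotation vector about the tool's x, y, z in degrees; "fingers": the finger opening in m, from 0 to 0.0881. A call has 1 to 12 rows; each row is the pose to reach, as a shift and turn from the pose commanded when the call began, along the tool's axes at that moment; what a row does not reach only later rows make up. A row lasts 1/10 s, in which the tool goes at most 50 mm and 8.59 degrees, less where a joint would pass 70% of its speed; a pose out of reach is approached as far as the arm can. A call with a gripper value outside its range is refused whole. The fingers move at their own pace and stop on an object; the grip force is fixed at half the most. Time passes only in rows, so rows that repeat a pose let the fingers close. It gives the time, the measured TCP pose, the force and the opening at its end, in the units of the state.
- manip.sense(): the state, without advancing time (a new reading comes with each control period).
- manip.grab_frame(name): name is "scene" or "side" or "wrist"; returns the picture (480x640x3 uint8, red, green, blue); there is no depth.
- manip.camera_params(name): a dict with "camera_matrix" (3x3 intrinsics, pixels), "distortion" ([k1, k2, p1, p2, k3] as OpenCV has them; the pictures are not rectified), "position" and "attitude" of the camera in the world; the wrist camera has in their place "hand_eye" (4x4, takes a point from camera to tool coordinates, whose origin is the TCP and whose axes are the tool frame's). Camera axes: x right, y down, z forward; pixel columns grow to the right and rows downward; lengths in m; the calibration is good to about 2 mm. A picture is of the moment at which its call begins: read the wrist's pose just before it. camera_params takes no time and is no camera call.
- manip.close_job(): hands the job in, once; it reports no verdict.
Trained networks look in the newest picture that a camera, given by its name, has taken for a name from the list of things; names that differ only in an ending like _2 or _b are one class to them, and where a whole thing is asked for, a point or a joint stands for the part that bears it (a point fixed in the world has none). Each returns a list of dicts, best first, with "p" (0 to 1); they miss things now and then, are a little off and sometimes report something else, mostly with a low value. They report only what shows in the picture. A call takes as long as a camera call. They do not tell look-alikes from the thing itself.
- manip.outline_of(camera, query): "region" (480x640 bool, what is visible of it) and "extent" ([centre column, centre row, width, height] in pixels, round what is visible of it).
- manip.spot_point(camera, query): "xy" ([column, row] in pixels: a listed point, or the origin of a listed thing).
The state is a dict: "time": time; "qpos": joint angles; "joint_velocities": joint speeds; "joint_torque": joint torques, N m; "tcp_pos": TCP position; "eef_rot": TCP orientation; "contact_force": force on the tool from outside, world axes, zero at the start; "wrist_torque": the same for the moment, N m; "opening": opening from 0.0 (shut) to 1.0 (fully open).
Only numpy, scipy, OpenCV 4.12 (cv2) and the standard library are available. Lean on these libraries where they do the work, as an engineer would, in place of code of your own. Each camera call takes 0.05 s, during which the arm holds its last target. There are 200 camera calls.

TASK

Take the red rotary handle out of the blue kit block and fit it to the grey switch: lower its shank into the round turret and turn it under light pressure until its tongue drops into the hidden slot and the handle's flange sits flush on the turret. Then turn the handle clockwise (seen from above) until its bar is in line with the green ON marks, and let go of it. Be gentle and never force the handle against the switch, and leave everything else on the bench where it is.

Things in the scene. Friction and masses are not known exactly. Their poses are not given: they have to be found in the camera images.
- red_handle: Red rotary handle, 180 g, the same after half a turn. Origin: centre of the underside of its black round flange (54 mm diameter, 6 mm thick), z up. On the flange a red bar grip, 70 mm long along x, 20 mm wide along y, from z = 6 to 40 mm, white line on top. It starts upright in a well of the kit block, flange on the block's top, bar within 35 degrees of the block's x axis.
- handle_tip (a point): Centre of the lower end of the red handle's tongue, 46 mm below the handle's origin. Below the flange: a steel shank, 22 mm diameter, down to z = -36 mm in the handle's frame, foot bevelled; then a flat tongue, 20 mm wide along the handle's x (in line with the bar), 6 mm thick along y, to z = -43 mm; its tip, 17 x 4 mm, to z = -46 mm.
- switch: Grey switch fixed to the bench: case 140 mm long along x, 100 mm along y, 50 mm high; origin at the centre of its underside, at bench level. Its x axis is the ON direction, shown by a green mark on the case at each end of x. On its z axis stands a round black turret, 60 mm diameter, top at z = 98 mm. Never push the handle on it with over 30 N before it drops home, nor 80 N after; 3 to 5 N is enough.
- turret_mouth (a point): Centre of the turret's top, 98 mm above the switch's origin. Its bore is 24 mm in diameter, the mouth bevelled to 30 mm. The handle's origin comes to this point when it is fully home, flange on the turret; with the tongue resting on the rotor beside the slot it stays 9 mm higher.
- rotor_face (a point): Centre of the brass rotor's face at the bottom of the bore, 37 mm below the mouth (does not show the rotor's angle). A straight slot, 8 mm wide, 11 mm deep, crosses it and takes the tongue either way round; about 5 degrees of play each way. The slot's angle is not measured: at the start it is 28 to 69 degrees anticlockwise, seen from above, of the switch's x axis (ON).
- rotor_axis (a point): Foot of the rotor on its vertical axis, 50 mm above the switch's origin. The rotor is stiff: about 0.15 N m turns it, and it stays where it is left. It turns clockwise to a stop where the slot is in line with the switch's x axis (ON), anticlockwise to a stop 86 degrees from it.
- kit_block: The blue block, fixed to the bench, 90 mm along its x axis, 190 mm along y, 56 mm high; origin at the centre of its underside. Two round wells of 27 mm diameter go through it at y = -50 and +50 mm; one holds the red handle, the other the grey one.
- grey_handle: A grey handle of the same shape and origin as the red one, in the other well. Leave it there.
- carton_small: Closed white carton 70 x 90 x 55 mm high, origin at the centre of its underside. Leave it alone.
- fuse_carton: Open brown carton of white fuses, 120 x 160 x 50 mm high, origin at the centre of its underside. Leave it alone.
- contactor: Black and white contactor, 75 x 55 x 70 mm high, origin at the centre of its underside. Leave it alone.
- screwdriver: Screwdriver with a red grip, about 200 mm long, lying on the bench to the right of the switch. Leave it alone.
- tape_roll: Roll of brown tape, 100 mm in diameter, 45 mm high, origin at the centre of its underside. Leave it alone.
There are look-alikes about, which are no part of the job. There is more than one size of the red_handle; the one meant has the size given above.

How it is judged:
On the way:
1. the red handle's tongue has dropped into the slot and its flange sits on the turret (origin within 3 mm of fully home, within 4 mm of the axis) (z of red_handle in the frame of switch between 0.094 and 0.101 m and horizontal distance between red_handle and switch below 0.004 m and angle between red_handle's own z axis and vertical below 0.08 rad), for 0.1 s.
At the end, for the whole second after the job is handed in: The red handle is let go and at rest in the switch: its origin at most 3 mm above fully home and within 4 mm of the switch's axis, upright within 0.08 rad, its bar in line with the switch's x axis (ON) within 0.18 rad either way round (all of step 1 and angle between the x axis of red_handle and the x axis of switch, either way round below 0.18 rad and linear speed of red_handle below 0.02 m/s and angular speed of red_handle below 0.1 rad/s and contact force between the fingers and red_handle below 0.05 N); the robot touches nothing.
It fails at once if the red handle is forced against the switch with more than 30 N while it is not yet home in the slot (contact force between red_handle and switch above 30 N and z of red_handle in the frame of switch above 0.101 m).
It fails at once if the red handle is forced against the switch with more than 80 N at any time (contact force between red_handle and switch above 80 N).
It fails at once if any of the other things on the bench is moved by more than 30 mm (distance of any of grey_handle, carton_small, fuse_carton, contactor, screwdriver, tape_roll from where it was at the start of the episode above 0.03 m).
It also fails if it takes over 67 s, if anything falls off the work surface, if the arm or the gripper's body presses on something with over 40 N, if the wrist force passes 120 N, or if a joint passes its speed limit or range.

## Working session

There is one attempt and no reset: what is moved stays moved. The work goes in short steps, Python scripts to look and compute and a shell command to move; the robot and the scene stay as the last step left them, time stands still between calls to the robot, and variables do not carry over. Pictures are saved under pics/ and viewed, about 8 in all and at most 12, crops included, and the job is handed in when it is done.

```bash
mkdir -p pics; cat > h.py <<'E'
import numpy as np, cv2
from station import manip
from scipy.spatial.transform import Rotation as R
def cam(name):
    p=manip.camera_params(name); K=np.array(p["camera_matrix"]);d=np.array(p["distortion"])
    if "hand_eye" in p:
        s=manip.sense();T=np.eye(4);T[:3,:3]=R.from_quat(s["eef_rot"]).as_matrix();T[:3,3]=s["tcp_pos"]
        T=T@np.array(p["hand_eye"])
    else:
        a=np.array(p["attitude"]);T=np.eye(4)
        T[:3,:3]=a if a.shape==(3,3) else R.from_quat(a).as_matrix();T[:3,3]=p["position"]
    return K,d,T
def topix(c,P):
    K,d,T=c;P=np.atleast_2d(P);q=(P-T[:3,3])@T[:3,:3]
    return cv2.projectPoints(q,np.zeros(3),np.zeros(3),K,d)[0][:,0]
def ray(c,uv):
    K,d,T=c;u=cv2.undistortPoints(np.array(uv,float).reshape(-1,1,2),K,d)[:,0]
    v=np.c_[u,np.ones(len(u))]@T[:3,:3].T;return T[:3,3],v
def atz(c,uv,z):
    o,v=ray(c,uv);return o+v*((z-o[2])/v[:,2])[:,None]
def tri(obs):
    A=np.zeros((3,3));b=np.zeros(3)
    for c,uv in obs:
        o,v=ray(c,[uv]);v=v[0]/np.linalg.norm(v[0]);M=np.eye(3)-np.outer(v,v);A+=M;b+=M@o
    return np.linalg.solve(A,b)
def grab(n,f=None):
    im=manip.grab_frame(n)
    if f: cv2.imwrite("pics/"+f,im[:,:,::-1])
    return im
E
python3 - <<'E'
from h import *
C={n:cam(n) for n in("scene","side")}
print(manip.camera_params("scene"));print(cam("wrist")[2])
ims=[grab(n,n+"0.png") for n in("scene","side")]
for n in C:
  print(n,C[n][2].round(3).tolist())
  for q in("red_handle","handle_tip","turret_mouth","switch","kit_block","grey_handle","screwdriver"):
    print(q,[(np.round(r["xy"],1).tolist(),round(r["p"],2)) for r in manip.spot_point(n,q)][:4])
  print([(np.round(r["extent"]).tolist(),round(r["p"],2)) for r in manip.outline_of(n,"red_handle")])
print(manip.sense())
E
```

```text
{'camera_matrix': array([[587.4578335 ,   0.        , 323.11464733],
       [  0.        , 587.4578335 , 244.54019   ],
       [  0.        ,   0.        ,   1.        ]]), 'distortion': array([-0.17835187,  0.        ,  0.        ,  0.        ,  0.        ]), 'position': array([1.52165033, 0.04353619, 0.83760908]), 'attitude': array([ 0.59408869,  0.66347904, -0.33540523, -0.30717669])}
[[ 0.38283627 -0.87537116 -0.29523164  0.2870484 ]
 [-0.92381393 -0.36346887 -0.12024227 -0.47572741]
 [-0.0020509   0.31877221 -0.94782914  0.38327753]
 [ 0.          0.          0.          1.        ]]
scene [[-0.105, 0.582, -0.806, 1.522], [0.994, 0.069, -0.08, 0.044], [0.009, -0.81, -0.586, 0.838], [0.0, 0.0, 0.0, 1.0]]
red_handle [([403.6, 279.9], 0.89), ([351.6, 265.5], 0.88), ([421.1, 227.9], 0.59), ([277.4, 271.6], 0.38)]
handle_tip [([347.9, 276.1], 0.65), ([419.2, 250.0], 0.64)]
turret_mouth [([278.3, 257.7], 0.83)]
switch [([280.7, 294.9], 0.93)]
kit_block [([422.9, 297.5], 0.65)]
grey_handle [([450.8, 276.8], 0.66)]
screwdriver [([167.7, 269.5], 0.78)]
[([406.0, 274.0, 32.0, 25.0], 0.94)
[... 631 characters left out ...]
, 42.0, 69.0], 0.68)]
{'time': 0.9, 'qpos': array([-1.39333066e+00,  3.80589240e-01,  1.29738613e+00,  1.55522010e-05,
        1.46359995e+00, -2.15323713e-01]), 'joint_velocities': array([ 0.0004234 , -0.00088387, -0.00044738, -0.00098751, -0.0012518 ,
        0.00097797]), 'joint_torque': array([ 2.26663120e-03, -4.37786222e+01, -2.24728221e+01,  7.14512612e-02,
        3.13252816e-02,  3.18641177e-06]), 'tcp_pos': array([ 0.21050845, -0.50810583,  0.26375887]), 'eef_rot': array([ 0.3928208 ,  0.58794702, -0.39282205,  0.5879634 ]), 'contact_force': array([-0.19562344,  0.40556276, -0.72232178]), 'wrist_torque': array([ 0.00626518, -0.02342295, -0.04362521]), 'opening': 1.0017500509783115}
```

View pics/scene0.png

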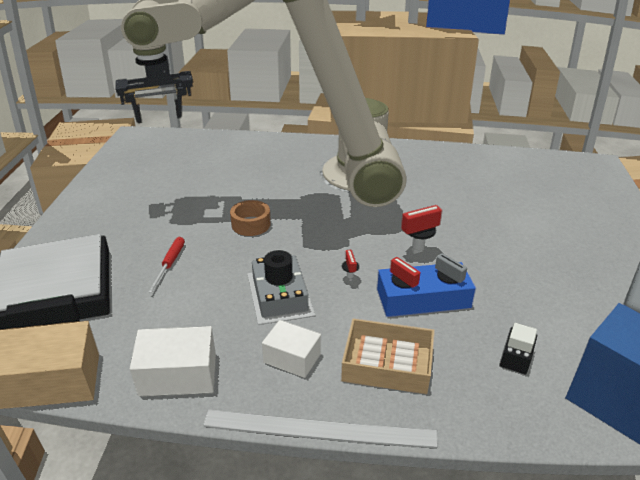

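View pics/side0.png

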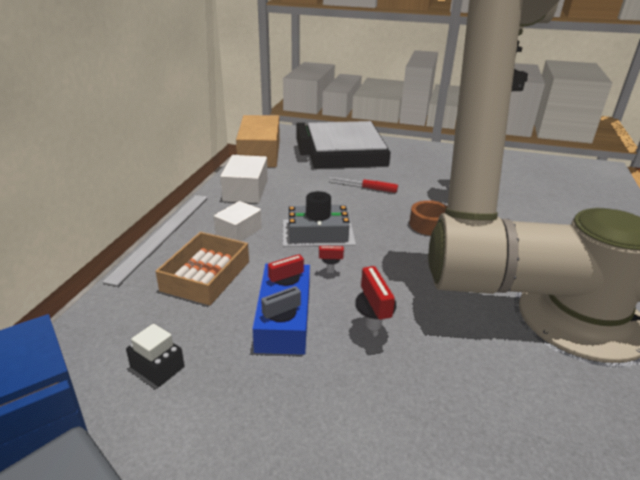

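Three red candidates. At scene (405,272) / side (287,268) is the one in the blue block, which is the one meant. At scene (351,262) is a small one standing on the bench, and at scene (421,222) a large one. I'll confirm in a crop and triangulate.

```bash
python3 - <<'E'
from h import *
C={n:cam(n) for n in("scene","side")}
def t(a,b): 
    P=tri([(C["scene"],a),(C["side"],b)]);print(P.round(4),(topix(C["scene"],P)[0]-a).round(1),(topix(C["side"],P)[0]-b).round(1))
t((403.6,279.9),(288.1,277.2));t((278.3,257.7),(319.7,197.1));t((280.7,294.9),(317.2,230.4));t((422.9,297.5),(281.7,312.2));t((450.8,276.8),(279.5,310.8))
t((351.6,265.5),(328.7,256.5));t((421,227.9),(372,306))
a=cv2.imread("pics/scene0.png")[190:330,330:490];b=cv2.imread("pics/side0.png")[180:360,240:400]
# also switch
c=cv2.imread("pics/scene0.png")[235:330,235:330];d=cv2.imread("pics/side0.png")[180:250,275:365]
f=lambda i:cv2.resize(i,(390,290),interpolation=cv2.INTER_CUBIC)
cv2.imwrite("pics/crop.png",np.vstack([np.hstack([f(a),f(b)]),np.hstack([f(c),f(d)])]))
E
```

```text
[0.5541 0.1176 0.0579] [-0.4 -0.5] [-0.5  0.5]
[ 0.5639 -0.1451  0.0996] [-0.1 -0.1] [-0.1  0.1]
[ 0.5694 -0.1437  0.0056] [-0.7 -1.2] [-0.8  1. ]
[0.5512 0.1642 0.0099] [-0.1 -0.2] [-0.2  0.2]
[0.5362 0.2179 0.0609] [-0.4 -0.5] [-0.6  0.6]
[0.5011 0.0055 0.0441] [-0.1 -0.1] [-0.1  0.1]
[0.3793 0.161  0.0701] [1.  1.5] [ 1.5 -1.8]
```

View pics/crop.png

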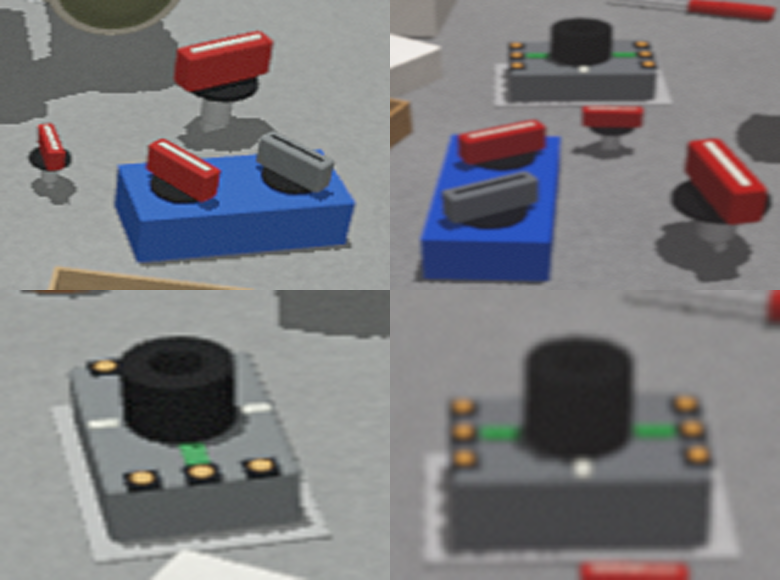

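The crop confirms it: the mid-sized red handle in the block is the one, and the triangulated origin height of 58 mm fits the expected 56 mm. Next I work out the move to a view above it.

```bash
cat >> h.py <<'E'
def goal(pos,jaw,down=(0,0,-1),s=None):
    """tool shift (m) and rotvec (deg) to bring TCP to pos, tool x down, tool z along jaw azimuth (rad), nearest of the two"""
    s=s or manip.sense();M=R.from_quat(s["eef_rot"]).as_matrix()
    d=M.T@(np.array(pos)-s["tcp_pos"])
    for k in(0,np.pi):
        z=np.array([np.cos(jaw+k),np.sin(jaw+k),0]);x=np.array(down,float);T=np.c_[x,np.cross(z,x),z]
        r=R.from_matrix(M.T@T).as_rotvec(degrees=True)
        print("shift",d.round(4),"turn",r.round(2),"yawlast~",round(s["qpos"][5],2))
E
python3 - <<'E'
from h import *
print(np.array(manip.camera_params("wrist")["hand_eye"]).round(4).tolist())
C=cam("scene");P=atz(C,[(396.9,260),(417.4,273.1)],.096);print(P,np.degrees(np.arctan2(*(P[1]-P[0])[1::-1])))
C=cam("side");P=atz(C,[(240+75/2.44,180+130/1.61*1),(240+150/2.44,180+125/1.61)],.096);print(P)
print(R.from_quat(manip.sense()["eef_rot"]).as_matrix().round(3))
a=np.arctan2(*(P[1]-P[0])[1::-1]);print(np.degrees(a))
for g in (60,90,120): print(g);goal([.554,.118,.264],np.radians(g))
E
```

```text
[[0.0006, -0.319, 0.9477, -0.1201], [0.0001, -0.9477, -0.319, 0.0831], [1.0, 0.0003, -0.0006, -0.0006], [0.0, 0.0, 0.0, 1.0]]
[[0.53853922 0.10100685 0.096     ]
 [0.5778051  0.14294521 0.096     ]] 46.88496162209587
[[0.58511405 0.12442259 0.096     ]
 [0.53258988 0.0972923  0.096     ]]
[[ 0.     0.924  0.383]
 [-0.     0.383 -0.924]
 [-1.     0.     0.   ]]
-152.68230657358947
60
shift [-2.000e-04  5.570e-01 -4.469e-01] turn [-127.49    0.      0.  ] yawlast~ -0.22
shift [-2.000e-04  5.570e-01 -4.469e-01] turn [52.51  0.   -0.  ] yawlast~ -0.22
90
shift [-2.000e-04  5.570e-01 -4.469e-01] turn [-157.49    0.      0.  ] yawlast~ -0.22
shift [-2.000e-04  5.570e-01 -4.469e-01] turn [22.51  0.   -0.  ] yawlast~ -0.22
120
shift [-2.000e-04  5.570e-01 -4.469e-01] turn [172.51  -0.    -0.  ] yawlast~ -0.22
shift [-2.000e-04  5.570e-01 -4.469e-01] turn [-7.49  0.   -0.  ] yawlast~ -0.22
```

```bash
python3 -m jog '[{"ty":0.557,"tz":-0.447,"ax":-15},{"ty":0.557,"tz":-0.447,"ax":-15},{"ty":0.557,"tz":-0.447,"ax":-15},{"ty":0.557,"tz":-0.447,"ax":-15},{"ty":0.557,"tz":-0.447,"ax":-15},{"ty":0.557,"tz":-0.447,"ax":-15},{"ty":0.557,"tz":-0.447,"ax":-15},{"ty":0.557,"tz":-0.447,"ax":-15},{"ty":0.557,"tz":-0.447,"ax":-15},{"ty":0.557,"tz":-0.447,"ax":-15},{"ty":0.557,"tz":-0.447,"ax":-15},{"ty":0.557,"tz":-0.447,"ax":-15}]'
python3 - <<'E'
from h import *
print(manip.sense()["qpos"]);goal([.554,.118,.24],np.radians(127))
E
```

```text
[-1.39333066e+00  3.80589240e-01  1.29738613e+00  1.55522010e-05
  1.46359995e+00 -2.15323713e-01]
shift [ 0.0238  0.557  -0.4469] turn [165.51  -0.    -0.  ] yawlast~ -0.22
shift [ 0.0238  0.557  -0.4469] turn [-14.49   0.    -0.  ] yawlast~ -0.22invalid input at $[0]: expected keys tx, ty, tz, ax, ay, az, fingers
```

All keys are required in each row.

```bash
python3 -m jog '[{"tx":0,"ty":0.15,"tz":-0.12,"ax":-5,"ay":0,"az":0,"fingers":0.088},{"tx":0,"ty":0.557,"tz":-0.447,"ax":-15,"ay":0,"az":0,"fingers":0.088},{"tx":0.02,"ty":0.557,"tz":-0.447,"ax":-15,"ay":0,"az":0,"fingers":0.088},{"tx":0.02,"ty":0.557,"tz":-0.447,"ax":-15,"ay":0,"az":0,"fingers":0.088},{"tx":0.02,"ty":0.557,"tz":-0.447,"ax":-15,"ay":0,"az":0,"fingers":0.088},{"tx":0.02,"ty":0.557,"tz":-0.447,"ax":-15,"ay":0,"az":0,"fingers":0.088},{"tx":0.02,"ty":0.557,"tz":-0.447,"ax":-15,"ay":0,"az":0,"fingers":0.088},{"tx":0.02,"ty":0.557,"tz":-0.447,"ax":-15,"ay":0,"az":0,"fingers":0.088},{"tx":0.02,"ty":0.557,"tz":-0.447,"ax":-15,"ay":0,"az":0,"fingers":0.088},{"tx":0.02,"ty":0.557,"tz":-0.447,"ax":-15,"ay":0,"az":0,"fingers":0.088},{"tx":0.02,"ty":0.557,"tz":-0.447,"ax":-15,"ay":0,"az":0,"fingers":0.088},{"tx":0.02,"ty":0.557,"tz":-0.447,"ax":-15,"ay":0,"az":0,"fingers":0.088}]'
python3 - <<'E'
from h import *
print(manip.sense()["qpos"]);goal([.554,.118,.24],np.radians(127))
E
```

```text
time: 2.1
tcp_pos: [0.4996, 0.0198, 0.2476]
eef_rot: [0.313, 0.634, -0.313, 0.634]
contact_force: [0.6, -1.4, -0.3]
opening: 0.999
[-1.97514884e-01  3.06312232e-01  1.46095364e+00 -9.64168975e-05
  1.37374085e+00  7.18573418e-01]
shift [ 0.0076  0.1029 -0.0448] turn [-1.7949e+02  3.0000e-02  5.0000e-02] yawlast~ 0.72
shift [ 0.0076  0.1029 -0.0448] turn [ 0.51  0.03 -0.02] yawlast~ 0.72
```

```bash
python3 -m jog '[{"tx":0.008,"ty":0.103,"tz":-0.045,"ax":0,"ay":0,"az":0,"fingers":0.088},{"tx":0.008,"ty":0.103,"tz":-0.045,"ax":0,"ay":0,"az":0,"fingers":0.088},{"tx":0.008,"ty":0.103,"tz":-0.045,"ax":0,"ay":0,"az":0,"fingers":0.088},{"tx":0.008,"ty":0.103,"tz":-0.045,"ax":0,"ay":0,"az":0,"fingers":0.088},{"tx":0.008,"ty":0.103,"tz":-0.045,"ax":0,"ay":0,"az":0,"fingers":0.088},{"tx":0.008,"ty":0.103,"tz":-0.045,"ax":0,"ay":0,"az":0,"fingers":0.088}]'
python3 - <<'E'
from h import *
c=cam("wrist");im=grab("wrist","w1.png")
for q in("red_handle","grey_handle"):
  for r in manip.spot_point("wrist",q): print(q,np.round(r["xy"],1),round(r["p"],2),atz(c,[r["xy"]],.056).round(4))
hsv=cv2.cvtColor(im,cv2.COLOR_RGB2HSV)
for r in manip.outline_of("wrist","red_handle"):
  print(r["extent"],r["p"])
red=((hsv[...,0]<8)|(hsv[...,0]>172))&(hsv[...,1]>140)&(hsv[...,2]>60)
n,l,st,ce=cv2.connectedComponentsWithStats(red.astype(np.uint8))
for i in range(1,n):
  if st[i,4]>300:
    print(st[i],ce[i])
    # white line inside the hull bounding box
    x,y,w,h=st[i,:4];m=np.zeros(red.shape,bool);m[y:y+h,x:x+w]=1
    hull=cv2.convexHull(np.argwhere(l==i)[:,::-1].astype(np.int32));hm=np.zeros(red.shape,np.uint8);cv2.fillPoly(hm,[hull],1)
    wh=(hm>0)&(hsv[...,1]<70)&(hsv[...,2]>150)
    p=np.argwhere(wh)[:,::-1].astype(np.float32)
    if len(p)>20:
      P=atz(c,p,.096)[:,:2];m=P.mean(0);u,s,v=np.linalg.svd(P-m,full_matrices=False)
      t=(P-m)@v[0];mid=m+v[0]*(t.max()+t.min())/2
      print("white",len(p),"centre",m.round(4),mid.round(4),"len",np.ptp(t).round(4),"ang",np.degrees(np.arctan2(v[0,1],v[0,0])).round(2))
E
```

```text
time: 2.7
tcp_pos: [0.5529, 0.1147, 0.2399]
eef_rot: [0.313, 0.634, -0.313, 0.634]
contact_force: [-0.0, -0.5, -0.3]
opening: 0.996
red_handle [317.2 215.3] 0.85 [[0.5555 0.1183 0.056 ]]
red_handle [373.5 318.3] 0.85 [[0.5061 0.0106 0.056 ]]
red_handle [170.9 332.9] 0.83 [[0.3692 0.1613 0.056 ]]
grey_handle [208.7 166.4] 0.67 [[0.5335 0.2181 0.056 ]]
[319.0, 222.4, 62.4, 87.4] 0.98
[370.3, 328.6, 38.2, 53.4] 0.83
[170.1, 337.4, 104.0, 73.7] 0.66
[ 300  176   35   90 1667] [317.33413317 217.76844631]
white 378 centre [0.5581 0.1192] [0.5574 0.1185] len 0.0561 ang -134.5
[358 299  34  55 854] [372.70023419 323.73887588]
white 172 centre [0.5107 0.0205] [0.5106 0.0205] len 0.0379 ang -164.46
[119 324  40  38 843] [134.74970344 337.69869514]
```

View pics/w1.png

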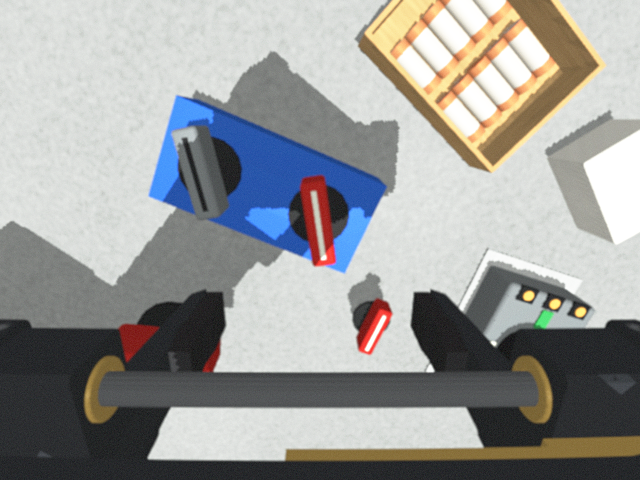

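The wrist view shows the red bar at (317,221) in the block's right well, with the grey one at (203,170) and a clear approach. The bar lies at about 45.5°, that is 33° from the block's x axis, which fits.

```bash
python3 - <<'E'
from h import *
goal([.5565,.1182,.091],np.radians(135.5))
E
```

```text
shift [ 0.1488  0.0044 -0.0004] turn [ 1.7193e+02 -2.0000e-02 -3.0000e-02] yawlast~ 0.91
shift [ 0.1488  0.0044 -0.0004] turn [-8.07  0.02 -0.02] yawlast~ 0.91
```

```bash
python3 -m jog '[{"tx":0.03,"ty":0.0044,"tz":0,"ax":-8,"ay":0,"az":0,"fingers":0.065},{"tx":0.07,"ty":0.0044,"tz":0,"ax":-8,"ay":0,"az":0,"fingers":0.065},{"tx":0.1,"ty":0.0044,"tz":0,"ax":-8,"ay":0,"az":0,"fingers":0.065},{"tx":0.13,"ty":0.0044,"tz":0,"ax":-8,"ay":0,"az":0,"fingers":0.065},{"tx":0.149,"ty":0.0044,"tz":0,"ax":-8,"ay":0,"az":0,"fingers":0.065},{"tx":0.149,"ty":0.0044,"tz":0,"ax":-8,"ay":0,"az":0,"fingers":0.065},{"tx":0.149,"ty":0.0044,"tz":0,"ax":-8,"ay":0,"az":0,"fingers":0.065},{"tx":0.149,"ty":0.0044,"tz":0,"ax":-8,"ay":0,"az":0,"fingers":0.065}]'
python3 -m jog '[{"tx":0,"ty":0,"tz":0,"ax":0,"ay":0,"az":0,"fingers":0.04},{"tx":0,"ty":0,"tz":0,"ax":0,"ay":0,"az":0,"fingers":0.02},{"tx":0,"ty":0,"tz":0,"ax":0,"ay":0,"az":0,"fingers":0.01},{"tx":0,"ty":0,"tz":0,"ax":0,"ay":0,"az":0,"fingers":0.01},{"tx":0,"ty":0,"tz":0,"ax":0,"ay":0,"az":0,"fingers":0.01},{"tx":0,"ty":0,"tz":0,"ax":0,"ay":0,"az":0,"fingers":0.01},{"tx":0,"ty":0,"tz":0,"ax":0,"ay":0,"az":0,"fingers":0.01},{"tx":0,"ty":0,"tz":0,"ax":0,"ay":0,"az":0,"fingers":0.01}]'
```

```text
time: 3.7
tcp_pos: [0.5574, 0.1187, 0.0919]
eef_rot: [0.268, 0.654, -0.267, 0.655]
contact_force: [-0.6, -0.2, 0.4]
opening: 0.737
time: 4.5
tcp_pos: [0.5568, 0.1188, 0.0905]
eef_rot: [0.268, 0.654, -0.268, 0.655]
contact_force: [0.4, 0.3, -0.1]
opening: 0.223
```

Gripped: the opening of 19.6 mm matches the 20 mm bar. Lift, then move to a viewpoint for the switch.

```bash
python3 -m jog '[{"tx":-0.02,"ty":0,"tz":0,"ax":0,"ay":0,"az":0,"fingers":0.01},{"tx":-0.05,"ty":0,"tz":0,"ax":0,"ay":0,"az":0,"fingers":0.01},{"tx":-0.09,"ty":0,"tz":0,"ax":0,"ay":0,"az":0,"fingers":0.01},{"tx":-0.13,"ty":0,"tz":0,"ax":0,"ay":0,"az":0,"fingers":0.01},{"tx":-0.15,"ty":0,"tz":0,"ax":0,"ay":0,"az":0,"fingers":0.01},{"tx":-0.15,"ty":0,"tz":0,"ax":0,"ay":0,"az":0,"fingers":0.01}]'
python3 - <<'E'
from h import *
goal([.546,-.213,.24],np.radians(165))
E
```

```text
time: 5.1
tcp_pos: [0.5574, 0.1189, 0.243]
eef_rot: [0.268, 0.653, -0.267, 0.656]
contact_force: [0.2, 1.1, -2.1]
opening: 0.226
shift [ 0.0029 -0.2448  0.2244] turn [150.51  -0.21  -0.35] yawlast~ 0.78
shift [ 0.0029 -0.2448  0.2244] turn [-29.49   0.26  -0.16] yawlast~ 0.78
```

```bash
python3 -m jog '[{"tx":0,"ty":-0.03,"tz":0.03,"ax":-4,"ay":0,"az":0,"fingers":0.01},{"tx":0,"ty":-0.06,"tz":0.06,"ax":-8,"ay":0,"az":0,"fingers":0.01},{"tx":0,"ty":-0.09,"tz":0.09,"ax":-12,"ay":0,"az":0,"fingers":0.01},{"tx":0,"ty":-0.12,"tz":0.12,"ax":-16,"ay":0,"az":0,"fingers":0.01},{"tx":0,"ty":-0.15,"tz":0.15,"ax":-20,"ay":0,"az":0,"fingers":0.01},{"tx":0,"ty":-0.18,"tz":0.18,"ax":-24,"ay":0,"az":0,"fingers":0.01},{"tx":0,"ty":-0.21,"tz":0.2,"ax":-27,"ay":0,"az":0,"fingers":0.01},{"tx":0,"ty":-0.235,"tz":0.22,"ax":-29.5,"ay":0,"az":0,"fingers":0.01},{"tx":0.003,"ty":-0.245,"tz":0.224,"ax":-29.5,"ay":0,"az":0,"fingers":0.01},{"tx":0.003,"ty":-0.245,"tz":0.224,"ax":-29.5,"ay":0,"az":0,"fingers":0.01},{"tx":0.003,"ty":-0.245,"tz":0.224,"ax":-29.5,"ay":0,"az":0,"fingers":0.01},{"tx":0.003,"ty":-0.245,"tz":0.224,"ax":-29.5,"ay":0,"az":0,"fingers":0.01}]'
python3 - <<'E'
from h import *
c=cam("wrist");im=grab("wrist","w2.png")
for q,z in(("turret_mouth",.098),("rotor_face",.061),("switch",0),("red_handle",.205),("handle_tip",.16)):
  for r in manip.spot_point("wrist",q): print(q,np.round(r["xy"],1),round(r["p"],2),atz(c,[r["xy"]],z).round(4))
hsv=cv2.cvtColor(im,cv2.COLOR_RGB2HSV)
g=((hsv[...,0]>45)&(hsv[...,0]<85)&(hsv[...,1]>120)&(hsv[...,2]>60)).astype(np.uint8)
n,l,st,ce=cv2.connectedComponentsWithStats(g)
for i in range(1,n):
  if st[i,4]>30:
    P=atz(c,np.argwhere(l==i)[:,::-1],.05)[:,:2];m=P.mean(0);v=np.linalg.svd(P-m,full_matrices=False)[2][0]
    print("green",st[i],m.round(4),np.degrees(np.arctan2(v[1],v[0])).round(1))
C={n:cam(n) for n in("scene","side")}
for n in C:
  grab(n,n+"2.png")
  for q in("red_handle","handle_tip"): print(n,q,[(np.round(r["xy"],1).tolist(),round(r["p"],2)) for r in manip.spot_point(n,q)][:4])
s=manip.sense();print(s["tcp_pos"],s["qpos"])
for n in C: print(n,topix(C[n],[s["tcp_pos"]-[0,0,.0345],s["tcp_pos"]-[0,0,.0805]]).round(1))
E
```

```text
time: 6.3
tcp_pos: [0.5451, -0.2115, 0.2372]
eef_rot: [0.092, 0.701, -0.092, 0.701]
contact_force: [-0.2, 0.1, -1.4]
opening: 0.224
turret_mouth [323.4 141.5] 0.8 [[ 0.5664 -0.1442  0.098 ]]
rotor_face [324.  142.2] 0.86 [[ 0.5668 -0.1468  0.061 ]]
switch [320.3 138.7] 0.91 [[ 0.5643 -0.146   0.    ]]
red_handle [315.8 301.1] 0.67 [[ 0.5439 -0.2099  0.205 ]]
handle_tip [319.9 136.8] 0.53 [[ 0.5651 -0.1381  0.16  ]]
green [354  98  27  24 334] [ 0.6077 -0.1312] -162.7
green [271 159  22  22 261] [ 0.5255 -0.1602] -158.8
scene red_handle [([420.2, 229.9], 0.66), ([244.9, 207.3], 0.59), ([350.6, 264.1], 0.59)]
scene handle_tip [([247.9, 224.6], 0.8), ([418.9, 250.4], 0.67), ([346.9, 278.7], 0.59)]
side red_handle [([339.1, 145.4], 0.77), ([373.9, 307.2], 0.63), ([327.1, 258.0], 0.57), ([234.9, 232.9], 0.29)]
side handle_tip [([367.6, 329.9], 0.94), ([329.5, 271.1], 0.75), ([338.1, 163.9], 0.57)]
[ 0.54485529 -0.21297231  0.23747654] [-5.74859889e-01  4.61161967e-01  1.24243242e+00  2.80080608e-05
  1.43799947e+00 -3.13072671e-01]
scene [[244.8 208.6]
 [246.3 227.5]]
side [[336.3 145.8]
 [335.5 164.1]]
```

View pics/w2.png

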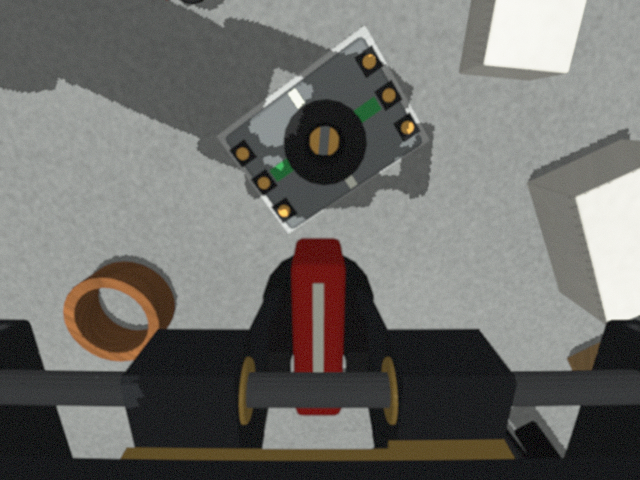

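The wrist view shows the turret at (325,141), and the slot is visible in the brass, nearly parallel to the bar. The green marks are at (368,109) and (281,170), putting ON at about 19.4° in the world. Next I refine the slot angle, the turret centre and the handle's offset in the grip.

```bash
python3 - <<'E'
from h import *
c=cam("wrist");s=manip.sense();tcp=s["tcp_pos"];M=R.from_quat(s["eef_rot"]).as_matrix()
im=cv2.imread("pics/w2.png");hsv=cv2.cvtColor(im,cv2.COLOR_BGR2HSV)
# turret top: predicted circles
best=None
cen=np.array([.566,-.1455])
# dark blob of turret top
br=((hsv[...,0]>8)&(hsv[...,0]<30)&(hsv[...,1]>90)&(hsv[...,2]>70)).astype(np.uint8);br[:120]=0;br[165:]=0;br[:,:300]=0;br[:,350:]=0
pts=np.argwhere(br)[:,::-1];P=atz(c,pts,.061);print("brass",len(pts),P.mean(0).round(4))
sub=hsv[120:165,300:350];g=((sub[...,1]<60)&(sub[...,2]>60));
n,l,st,ce=cv2.connectedComponentsWithStats(g.astype(np.uint8))
for i in range(1,n):
  if st[i,4]>40:
    p=np.argwhere(l==i)[:,::-1]+[300,120];Q=atz(c,p,.061)[:,:2];m=Q.mean(0);v=np.linalg.svd(Q-m,full_matrices=False)[2][0]
    print("slot",st[i],m.round(4),np.degrees(np.arctan2(v[1],v[0])).round(1)%180)
b=M@[0,1,0];print("bar az",np.degrees(np.arctan2(b[1],b[0])))
# handle bar top corners predicted, offset k along bar
for k in(-.004,0,.004):
  print(k,topix(c,[tcp+[0,0,.0055]+M@[0,y+k,z] for y in(.035,-.035) for z in(-.01,.01)]).round(0).tolist())
a=cv2.resize(im[225:430,250:390],None,fx=2.7,fy=2.7,interpolation=cv2.INTER_CUBIC)
t=cv2.resize(im[90:195,270:380],None,fx=3.6,fy=3.6,interpolation=cv2.INTER_CUBIC)
o=np.zeros((560,790,3),np.uint8);o[:a.shape[0],:a.shape[1]]=a;o[:t.shape[0],394:394+t.shape[1]]=t
cv2.imwrite("pics/c2.png",o)
E
```

```text
brass 440 [ 0.5672 -0.1473  0.061 ]
slot [ 19   6  11  29 233] [ 0.5669 -0.1469] 70.5
bar az 75.0004848399032
-0.004 [[291.0, 278.0], [347.0, 278.0], [295.0, 429.0], [343.0, 429.0]]
0 [[291.0, 267.0], [348.0, 267.0], [295.0, 421.0], [343.0, 421.0]]
0.004 [[291.0, 257.0], [348.0, 257.0], [295.0, 414.0], [343.0, 414.0]]
```

View pics/c2.png

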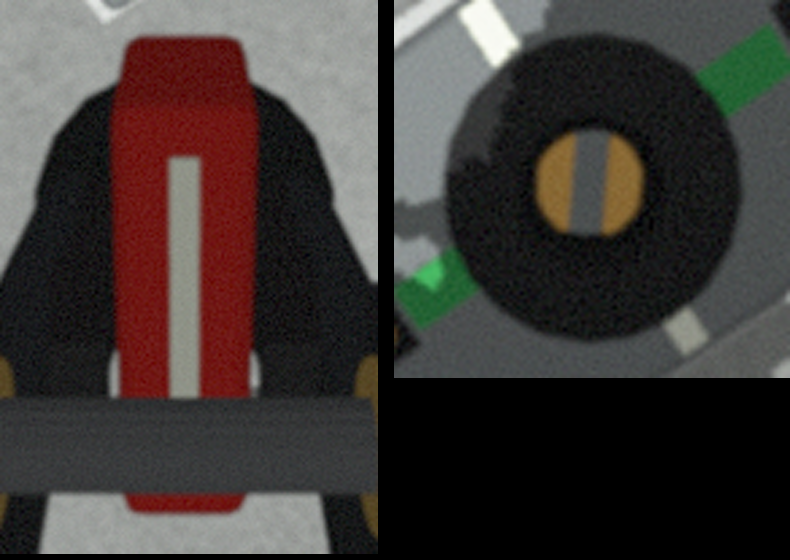

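```bash
python3 - <<'E'
from h import *
goal([.5665,-.148,.20],np.radians(160.5))
E
```

```text
shift [0.0375 0.0684 0.0041] turn [-175.5    0.     0. ] yawlast~ -0.31
shift [0.0375 0.0684 0.0041] turn [ 4.5  0.  -0. ] yawlast~ -0.31
```

```bash
python3 -m jog '[{"tx":0,"ty":0.035,"tz":0.002,"ax":2,"ay":0,"az":0,"fingers":0.01},{"tx":0,"ty":0.0685,"tz":0.004,"ax":4.5,"ay":0,"az":0,"fingers":0.01},{"tx":0.02,"ty":0.0685,"tz":0.004,"ax":4.5,"ay":0,"az":0,"fingers":0.01},{"tx":0.0375,"ty":0.0685,"tz":0.004,"ax":4.5,"ay":0,"az":0,"fingers":0.01},{"tx":0.0375,"ty":0.0685,"tz":0.004,"ax":4.5,"ay":0,"az":0,"fingers":0.01},{"tx":0.0375,"ty":0.0685,"tz":0.004,"ax":4.5,"ay":0,"az":0,"fingers":0.01},{"tx":0.0375,"ty":0.0685,"tz":0.004,"ax":4.5,"ay":0,"az":0,"fingers":0.01}]'
python3 - <<'E'
from h import *
s=manip.sense();print(s["tcp_pos"],s["contact_force"])
C={n:cam(n) for n in("scene","side")};T={}
crops=[]
for n in C:
  im=grab(n,n+"3.png")
  for q in("red_handle","handle_tip","turret_mouth"):
    rs=manip.spot_point(n,q);print(n,q,[(np.round(r["xy"],1).tolist(),round(r["p"],2)) for r in rs][:4])
  o=s["tcp_pos"]+[.0005,.002,0]
  print(n,"pred origin,tip",topix(C[n],[o-[0,0,.0345],o-[0,0,.0805]]).round(1).tolist(),"mouth",topix(C[n],[.567,-.146,.098]).round(1))
  u,v=topix(C[n],[.567,-.146,.13])[0].astype(int)
  crops.append(cv2.resize(im[v-50:v+60,u-40:u+40,::-1],None,fx=4.9,fy=4.9,interpolation=cv2.INTER_CUBIC))
cv2.imwrite("pics/c3.png",np.hstack(crops))
E
```

```text
time: 7.6
tcp_pos: [0.5668, -0.1482, 0.201]
eef_rot: [0.12, 0.696, -0.12, 0.697]
contact_force: [-0.4, 0.0, -1.4]
opening: 0.225
[ 0.56676313 -0.14818072  0.20102016] [-0.38218622  0.00280608 -1.4310958 ]
scene red_handle [([277.2, 230.5], 0.89), ([349.0, 265.6], 0.78), ([417.9, 228.5], 0.73)]
scene handle_tip [([276.4, 246.5], 0.58), ([349.2, 278.2], 0.52), ([386.6, 364.3], 0.37), ([275.2, 258.2], 0.33)]
scene turret_mouth [([280.5, 256.5], 0.57), ([387.3, 363.1], 0.55)]
scene pred origin,tip [[276.2, 232.0], [277.1, 250.4]] mouth [[277.6 259.1]]
side red_handle [([319.5, 170.7], 0.94), ([373.9, 306.7], 0.85), ([330.2, 258.7], 0.79)]
side handle_tip [([318.3, 187.7], 0.8), ([370.5, 329.5], 0.74), ([331.0, 270.9], 0.69)]
side turret_mouth [([319.2, 195.6], 0.94), ([206.3, 274.9], 0.34)]
side pred origin,tip [[319.0, 170.5], [318.5, 188.7]] mouth [[318.4 197.4]]
```

View pics/c3.png

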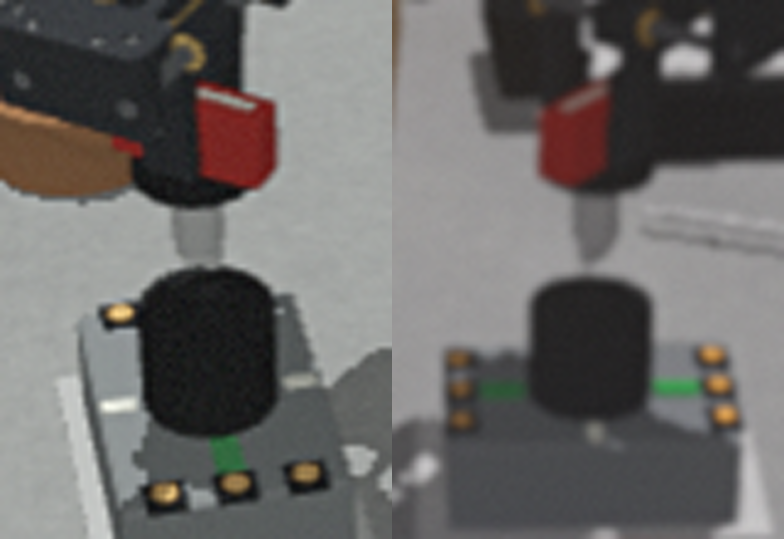

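Scene and side views agree: the shank stands over the turret, about 2 mm short along the bar (scene shank x=198 against turret x=207 in the crop). I shift 1.5 mm and lower in small steps, watching the force.

```bash
python3 -m jog '[{"tx":0.01,"ty":0.0015,"tz":0,"ax":0,"ay":0,"az":0,"fingers":0.01},{"tx":0.02,"ty":0.0015,"tz":0,"ax":0,"ay":0,"az":0,"fingers":0.01},{"tx":0.025,"ty":0.0015,"tz":0,"ax":0,"ay":0,"az":0,"fingers":0.01},{"tx":0.028,"ty":0.0015,"tz":0,"ax":0,"ay":0,"az":0,"fingers":0.01},{"tx":0.028,"ty":0.0015,"tz":0,"ax":0,"ay":0,"az":0,"fingers":0.01}]'
python3 -m jog '[{"tx":0.002,"ty":0,"tz":0,"ax":0,"ay":0,"az":0,"fingers":0.01},{"tx":0.004,"ty":0,"tz":0,"ax":0,"ay":0,"az":0,"fingers":0.01},{"tx":0.004,"ty":0,"tz":0,"ax":0,"ay":0,"az":0,"fingers":0.01}]'
python3 -m jog '[{"tx":0.0015,"ty":0,"tz":0,"ax":0,"ay":0,"az":0,"fingers":0.01},{"tx":0.003,"ty":0,"tz":0,"ax":0,"ay":0,"az":0,"fingers":0.01},{"tx":0.003,"ty":0,"tz":0,"ax":0,"ay":0,"az":0,"fingers":0.01}]'
```

```text
time: 8.5
tcp_pos: [0.5668, -0.1464, 0.1714]
eef_rot: [0.12, 0.697, -0.12, 0.697]
contact_force: [0.1, -0.6, -1.7]
opening: 0.223
time: 8.8
tcp_pos: [0.5669, -0.1464, 0.1678]
eef_rot: [0.12, 0.697, -0.12, 0.697]
contact_force: [0.2, 0.3, -1.3]
opening: 0.226
time: 9.1
tcp_pos: [0.5669, -0.1464, 0.1648]
eef_rot: [0.12, 0.697, -0.12, 0.697]
contact_force: [0.5, -1.0, -1.5]
opening: 0.22
```

No contact, shank foot entering the mouth. Continue.

```bash
python3 -m jog '[{"tx":0.0015,"ty":0,"tz":0,"ax":0,"ay":0,"az":0,"fingers":0.01},{"tx":0.003,"ty":0,"tz":0,"ax":0,"ay":0,"az":0,"fingers":0.01},{"tx":0.003,"ty":0,"tz":0,"ax":0,"ay":0,"az":0,"fingers":0.01}]'
python3 -m jog '[{"tx":0.0015,"ty":0,"tz":0,"ax":0,"ay":0,"az":0,"fingers":0.01},{"tx":0.003,"ty":0,"tz":0,"ax":0,"ay":0,"az":0,"fingers":0.01},{"tx":0.003,"ty":0,"tz":0,"ax":0,"ay":0,"az":0,"fingers":0.01}]'
python3 -m jog '[{"tx":0.0015,"ty":0,"tz":0,"ax":0,"ay":0,"az":0,"fingers":0.01},{"tx":0.003,"ty":0,"tz":0,"ax":0,"ay":0,"az":0,"fingers":0.01},{"tx":0.003,"ty":0,"tz":0,"ax":0,"ay":0,"az":0,"fingers":0.01}]'
```

```text
time: 9.4
tcp_pos: [0.5668, -0.1464, 0.1617]
eef_rot: [0.12, 0.697, -0.12, 0.697]
contact_force: [0.3, 0.3, -1.6]
opening: 0.225
time: 9.7
tcp_pos: [0.5668, -0.1464, 0.1587]
eef_rot: [0.12, 0.697, -0.12, 0.697]
contact_force: [-0.4, 0.6, -1.1]
opening: 0.225
time: 10.0
tcp_pos: [0.5668, -0.1464, 0.1557]
eef_rot: [0.12, 0.697, -0.12, 0.697]
contact_force: [-0.2, -0.0, -1.8]
opening: 0.224
```

```bash
python3 -m jog '[{"tx":0.0015,"ty":0,"tz":0,"ax":0,"ay":0,"az":0,"fingers":0.01},{"tx":0.003,"ty":0,"tz":0,"ax":0,"ay":0,"az":0,"fingers":0.01},{"tx":0.0045,"ty":0,"tz":0,"ax":0,"ay":0,"az":0,"fingers":0.01},{"tx":0.006,"ty":0,"tz":0,"ax":0,"ay":0,"az":0,"fingers":0.01},{"tx":0.006,"ty":0,"tz":0,"ax":0,"ay":0,"az":0,"fingers":0.01}]'
python3 -m jog '[{"tx":0.001,"ty":0,"tz":0,"ax":0,"ay":0,"az":0,"fingers":0.01},{"tx":0.003,"ty":0,"tz":0,"ax":0,"ay":0,"az":0,"fingers":0.01},{"tx":0.004,"ty":0,"tz":0,"ax":0,"ay":0,"az":0,"fingers":0.01},{"tx":0.004,"ty":0,"tz":0,"ax":0,"ay":0,"az":0,"fingers":0.01}]'
```

```text
time: 10.5
tcp_pos: [0.5669, -0.1464, 0.1497]
eef_rot: [0.12, 0.697, -0.12, 0.697]
contact_force: [0.7, 0.5, -0.7]
opening: 0.221
time: 10.9
tcp_pos: [0.5669, -0.1464, 0.1458]
eef_rot: [0.12, 0.697, -0.12, 0.697]
contact_force: [-1.2, 0.2, -2.2]
opening: 0.224
```

```bash
python3 -m jog '[{"tx":0.0005,"ty":0,"tz":0,"ax":0,"ay":0,"az":0,"fingers":0.01},{"tx":0.001,"ty":0,"tz":0,"ax":0,"ay":0,"az":0,"fingers":0.01},{"tx":0.0015,"ty":0,"tz":0,"ax":0,"ay":0,"az":0,"fingers":0.01},{"tx":0.0015,"ty":0,"tz":0,"ax":0,"ay":0,"az":0,"fingers":0.01}]'
python3 -m jog '[{"tx":0.0005,"ty":0,"tz":0,"ax":0,"ay":0,"az":0,"fingers":0.01},{"tx":0.001,"ty":0,"tz":0,"ax":0,"ay":0,"az":0,"fingers":0.01},{"tx":0.001,"ty":0,"tz":0,"ax":0,"ay":0,"az":0,"fingers":0.01}]'
python3 -m jog '[{"tx":0.0005,"ty":0,"tz":0,"ax":0,"ay":0,"az":0,"fingers":0.01},{"tx":0.001,"ty":0,"tz":0,"ax":0,"ay":0,"az":0,"fingers":0.01},{"tx":0.001,"ty":0,"tz":0,"ax":0,"ay":0,"az":0,"fingers":0.01}]'
```

```text
time: 11.3
tcp_pos: [0.5669, -0.1464, 0.1444]
eef_rot: [0.12, 0.697, -0.12, 0.697]
contact_force: [0.2, -0.7, -1.7]
opening: 0.223
time: 11.6
tcp_pos: [0.5669, -0.1464, 0.1434]
eef_rot: [0.12, 0.697, -0.12, 0.697]
contact_force: [0.2, -1.5, -2.0]
opening: 0.221
time: 11.9
tcp_pos: [0.5669, -0.1464, 0.1424]
eef_rot: [0.12, 0.697, -0.12, 0.697]
contact_force: [0.7, -0.3, -1.7]
opening: 0.223
```

```bash
for i in 1 2 3; do :; done; python3 -m jog '[{"tx":0.0005,"ty":0,"tz":0,"ax":0,"ay":0,"az":0,"fingers":0.01},{"tx":0.001,"ty":0,"tz":0,"ax":0,"ay":0,"az":0,"fingers":0.01},{"tx":0.001,"ty":0,"tz":0,"ax":0,"ay":0,"az":0,"fingers":0.01}]'
python3 -m jog '[{"tx":0.0005,"ty":0,"tz":0,"ax":0,"ay":0,"az":0,"fingers":0.01},{"tx":0.0005,"ty":0,"tz":0,"ax":0,"ay":0,"az":0,"fingers":0.01},{"tx":0.0005,"ty":0,"tz":0,"ax":0,"ay":0,"az":0,"fingers":0.01}]'
```

```text
time: 12.2
tcp_pos: [0.5669, -0.1464, 0.1414]
eef_rot: [0.12, 0.697, -0.12, 0.697]
contact_force: [0.0, 0.3, -1.9]
opening: 0.225
time: 12.5
tcp_pos: [0.5669, -0.1464, 0.141]
eef_rot: [0.12, 0.697, -0.12, 0.697]
contact_force: [-0.3, 0.1, -1.9]
opening: 0.224
```

```bash
python3 -m jog '[{"tx":0.0005,"ty":0,"tz":0,"ax":0,"ay":0,"az":0,"fingers":0.01},{"tx":0.0005,"ty":0,"tz":0,"ax":0,"ay":0,"az":0,"fingers":0.01},{"tx":0.0005,"ty":0,"tz":0,"ax":0,"ay":0,"az":0,"fingers":0.01}]'
python3 -m jog '[{"tx":0.0005,"ty":0,"tz":0,"ax":0,"ay":0,"az":0,"fingers":0.01},{"tx":0.0005,"ty":0,"tz":0,"ax":0,"ay":0,"az":0,"fingers":0.01},{"tx":0.0005,"ty":0,"tz":0,"ax":0,"ay":0,"az":0,"fingers":0.01}]'
```

```text
time: 12.8
tcp_pos: [0.5669, -0.1464, 0.1405]
eef_rot: [0.12, 0.697, -0.12, 0.697]
contact_force: [0.6, 0.3, -1.1]
opening: 0.226
time: 13.1
tcp_pos: [0.5669, -0.1464, 0.14]
eef_rot: [0.12, 0.697, -0.12, 0.697]
contact_force: [-0.1, -1.0, -1.6]
opening: 0.23
```

```bash
python3 -m jog '[{"tx":0.0005,"ty":0,"tz":0,"ax":0,"ay":0,"az":0,"fingers":0.01},{"tx":0.0005,"ty":0,"tz":0,"ax":0,"ay":0,"az":0,"fingers":0.01},{"tx":0.0005,"ty":0,"tz":0,"ax":0,"ay":0,"az":0,"fingers":0.01}]'
```

```text
time: 13.4
tcp_pos: [0.5669, -0.1464, 0.1394]
eef_rot: [0.12, 0.697, -0.12, 0.697]
contact_force: [0.5, 1.0, -2.4]
opening: 0.226
```

Already 2 mm below the expected resting height with no force, so the tongue seems to be entering the slot. Continue gently.

```bash
python3 -m jog '[{"tx":0.0005,"ty":0,"tz":0,"ax":0,"ay":0,"az":0,"fingers":0.01},{"tx":0.001,"ty":0,"tz":0,"ax":0,"ay":0,"az":0,"fingers":0.01},{"tx":0.0015,"ty":0,"tz":0,"ax":0,"ay":0,"az":0,"fingers":0.01},{"tx":0.0015,"ty":0,"tz":0,"ax":0,"ay":0,"az":0,"fingers":0.01}]'
python3 -m jog '[{"tx":0.0005,"ty":0,"tz":0,"ax":0,"ay":0,"az":0,"fingers":0.01},{"tx":0.001,"ty":0,"tz":0,"ax":0,"ay":0,"az":0,"fingers":0.01},{"tx":0.001,"ty":0,"tz":0,"ax":0,"ay":0,"az":0,"fingers":0.01}]'
python3 -m jog '[{"tx":0.0005,"ty":0,"tz":0,"ax":0,"ay":0,"az":0,"fingers":0.01},{"tx":0.001,"ty":0,"tz":0,"ax":0,"ay":0,"az":0,"fingers":0.01},{"tx":0.001,"ty":0,"tz":0,"ax":0,"ay":0,"az":0,"fingers":0.01}]'
```

```text
time: 13.8
tcp_pos: [0.5669, -0.1464, 0.1379]
eef_rot: [0.12, 0.697, -0.12, 0.697]
contact_force: [-0.2, -0.4, -1.4]
opening: 0.227
time: 14.1
tcp_pos: [0.5669, -0.1464, 0.1369]
eef_rot: [0.12, 0.697, -0.12, 0.697]
contact_force: [-0.3, -0.1, -0.1]
opening: 0.224
time: 14.4
tcp_pos: [0.5669, -0.1464, 0.1359]
eef_rot: [0.12, 0.697, -0.12, 0.697]
contact_force: [0.6, 0.2, -2.9]
opening: 0.222
```

```bash
python3 -m jog '[{"tx":0.0005,"ty":0,"tz":0,"ax":0,"ay":0,"az":0,"fingers":0.01},{"tx":0.001,"ty":0,"tz":0,"ax":0,"ay":0,"az":0,"fingers":0.01},{"tx":0.001,"ty":0,"tz":0,"ax":0,"ay":0,"az":0,"fingers":0.01}]'
```

```text
time: 14.7
tcp_pos: [0.5669, -0.1464, 0.1349]
eef_rot: [0.12, 0.697, -0.12, 0.697]
contact_force: [-0.8, 0.3, -1.4]
opening: 0.226
```

```bash
python3 -m jog '[{"tx":0.0005,"ty":0,"tz":0,"ax":0,"ay":0,"az":0,"fingers":0.01},{"tx":0.001,"ty":0,"tz":0,"ax":0,"ay":0,"az":0,"fingers":0.01},{"tx":0.001,"ty":0,"tz":0,"ax":0,"ay":0,"az":0,"fingers":0.01}]'
python3 -m jog '[{"tx":0.0005,"ty":0,"tz":0,"ax":0,"ay":0,"az":0,"fingers":0.01},{"tx":0.0005,"ty":0,"tz":0,"ax":0,"ay":0,"az":0,"fingers":0.01},{"tx":0.0005,"ty":0,"tz":0,"ax":0,"ay":0,"az":0,"fingers":0.01}]'
```

```text
time: 15.0
tcp_pos: [0.5669, -0.1464, 0.1339]
eef_rot: [0.12, 0.697, -0.12, 0.697]
contact_force: [0.4, -0.0, -1.9]
opening: 0.22
time: 15.3
tcp_pos: [0.5669, -0.1464, 0.1335]
eef_rot: [0.12, 0.697, -0.12, 0.697]
contact_force: [0.5, -0.6, -1.3]
opening: 0.219
```

```bash
python3 -m jog '[{"tx":0.0003,"ty":0,"tz":0,"ax":0,"ay":0,"az":0,"fingers":0.01},{"tx":0.0005,"ty":0,"tz":0,"ax":0,"ay":0,"az":0,"fingers":0.01},{"tx":0.0005,"ty":0,"tz":0,"ax":0,"ay":0,"az":0,"fingers":0.01}]'
```

```text
time: 15.6
tcp_pos: [0.5669, -0.1464, 0.133]
eef_rot: [0.12, 0.697, -0.12, 0.697]
contact_force: [0.1, 0.1, -1.5]
opening: 0.224
```

```bash
python3 -m jog '[{"tx":0.0003,"ty":0,"tz":0,"ax":0,"ay":0,"az":0,"fingers":0.01},{"tx":0.0005,"ty":0,"tz":0,"ax":0,"ay":0,"az":0,"fingers":0.01},{"tx":0.0005,"ty":0,"tz":0,"ax":0,"ay":0,"az":0,"fingers":0.01}]'
```

```text
time: 15.9
tcp_pos: [0.5669, -0.1464, 0.1325]
eef_rot: [0.12, 0.697, -0.12, 0.697]
contact_force: [-0.3, 0.3, -0.5]
opening: 0.221
```

```bash
python3 -m jog '[{"tx":0.0002,"ty":0,"tz":0,"ax":0,"ay":0,"az":0,"fingers":0.01},{"tx":0.0004,"ty":0,"tz":0,"ax":0,"ay":0,"az":0,"fingers":0.01},{"tx":0.0004,"ty":0,"tz":0,"ax":0,"ay":0,"az":0,"fingers":0.01}]'
```

```text
time: 16.2
tcp_pos: [0.5669, -0.1464, 0.1325]
eef_rot: [0.12, 0.697, -0.12, 0.697]
contact_force: [-2.8, 1.9, 4.8]
opening: 0.222
```

```bash
python3 -m jog '[{"tx":0.0002,"ty":0,"tz":0,"ax":0,"ay":0,"az":0,"fingers":0.01},{"tx":0.0004,"ty":0,"tz":0,"ax":0,"ay":0,"az":0,"fingers":0.01},{"tx":0.0004,"ty":0,"tz":0,"ax":0,"ay":0,"az":0,"fingers":0.01}]'
```

```text
time: 16.5
tcp_pos: [0.5669, -0.1464, 0.1325]
eef_rot: [0.12, 0.697, -0.12, 0.697]
contact_force: [-3.7, 1.0, 7.7]
opening: 0.226
```

Contact came exactly at the predicted home height (TCP 0.1325), so the flange is on the turret. I ease the pressure off and turn clockwise in stages.

```bash
python3 -m jog '[{"tx":-0.0006,"ty":0,"tz":0,"ax":0,"ay":0,"az":0,"fingers":0.01},{"tx":-0.0006,"ty":0,"tz":0,"ax":3,"ay":0,"az":0,"fingers":0.01},{"tx":-0.0006,"ty":0,"tz":0,"ax":6,"ay":0,"az":0,"fingers":0.01},{"tx":-0.0006,"ty":0,"tz":0,"ax":9,"ay":0,"az":0,"fingers":0.01},{"tx":-0.0006,"ty":0,"tz":0,"ax":12,"ay":0,"az":0,"fingers":0.01},{"tx":-0.0006,"ty":0,"tz":0,"ax":12,"ay":0,"az":0,"fingers":0.01}]'; python3 -c "
from h import *
print(manip.sense()['wrist_torque'])"
```

```text
time: 17.1
tcp_pos: [0.5672, -0.1465, 0.1325]
eef_rot: [0.192, 0.68, -0.192, 0.681]
contact_force: [0.4, -0.5, 3.1]
opening: 0.225
[0.0164648  0.02631744 0.10738184]
```

```bash
python3 -m jog '[{"tx":-0.0002,"ty":0,"tz":0,"ax":3,"ay":0,"az":0,"fingers":0.01},{"tx":-0.0002,"ty":0,"tz":0,"ax":6,"ay":0,"az":0,"fingers":0.01},{"tx":-0.0002,"ty":0,"tz":0,"ax":9,"ay":0,"az":0,"fingers":0.01},{"tx":-0.0002,"ty":0,"tz":0,"ax":12,"ay":0,"az":0,"fingers":0.01},{"tx":-0.0002,"ty":0,"tz":0,"ax":15,"ay":0,"az":0,"fingers":0.01},{"tx":-0.0002,"ty":0,"tz":0,"ax":15,"ay":0,"az":0,"fingers":0.01}]'; python3 -c "
from h import *
print(manip.sense()['wrist_torque'])"
```

```text
time: 17.7
tcp_pos: [0.5672, -0.1465, 0.1325]
eef_rot: [0.279, 0.65, -0.279, 0.65]
contact_force: [1.5, -0.5, 2.1]
opening: 0.224
[-0.0809506  -0.07412348  0.07663867]
```

```bash
python3 -m jog '[{"tx":0,"ty":0,"tz":0,"ax":3,"ay":0,"az":0,"fingers":0.01},{"tx":0,"ty":0,"tz":0,"ax":6,"ay":0,"az":0,"fingers":0.01},{"tx":0,"ty":0,"tz":0,"ax":9,"ay":0,"az":0,"fingers":0.01},{"tx":0,"ty":0,"tz":0,"ax":12,"ay":0,"az":0,"fingers":0.01},{"tx":0,"ty":0,"tz":0,"ax":15,"ay":0,"az":0,"fingers":0.01},{"tx":0,"ty":0,"tz":0,"ax":15,"ay":0,"az":0,"fingers":0.01}]'; python3 -c "
from h import *
print(manip.sense()['wrist_torque'])"
```

```text
time: 18.3
tcp_pos: [0.5671, -0.1465, 0.1325]
eef_rot: [0.361, 0.608, -0.361, 0.608]
contact_force: [0.5, -0.1, 2.1]
opening: 0.224
[-0.0178342  -0.05545999  0.16119867]
```

```bash
python3 -m jog '[{"tx":0,"ty":0,"tz":0,"ax":3,"ay":0,"az":0,"fingers":0.01},{"tx":0,"ty":0,"tz":0,"ax":6,"ay":0,"az":0,"fingers":0.01},{"tx":0,"ty":0,"tz":0,"ax":6,"ay":0,"az":0,"fingers":0.01}]'; python3 -c "
from h import *
print(manip.sense()['wrist_torque'])"
```

```text
time: 18.6
tcp_pos: [0.5671, -0.1464, 0.1325]
eef_rot: [0.392, 0.588, -0.392, 0.588]
contact_force: [0.6, -0.5, 2.6]
opening: 0.227
[-0.01970537 -0.12775317  0.05906396]
```

```bash
python3 -m jog '[{"tx":0,"ty":0,"tz":0,"ax":1.5,"ay":0,"az":0,"fingers":0.01},{"tx":0,"ty":0,"tz":0,"ax":3,"ay":0,"az":0,"fingers":0.01},{"tx":0,"ty":0,"tz":0,"ax":3,"ay":0,"az":0,"fingers":0.01}]'; python3 -c "
from h import *
s=manip.sense();print(s['wrist_torque']);b=R.from_quat(s['eef_rot']).apply([0,1,0]);print('bar az',np.degrees(np.arctan2(b[1],b[0])))"
```

```text
time: 18.9
tcp_pos: [0.567, -0.1464, 0.1325]
eef_rot: [0.408, 0.577, -0.408, 0.578]
contact_force: [1.5, -0.7, 1.8]
opening: 0.223
[-0.03645081 -0.21232284  0.11167999]
bar az 19.494182853334724
```

The bar is at 19.5°, the measured ON direction. Release, rise and look.

```bash
python3 -m jog '[{"tx":0,"ty":0,"tz":0,"ax":0,"ay":0,"az":0,"fingers":0.03},{"tx":0,"ty":0,"tz":0,"ax":0,"ay":0,"az":0,"fingers":0.05},{"tx":0,"ty":0,"tz":0,"ax":0,"ay":0,"az":0,"fingers":0.06},{"tx":0,"ty":0,"tz":0,"ax":0,"ay":0,"az":0,"fingers":0.06},{"tx":0,"ty":0,"tz":0,"ax":0,"ay":0,"az":0,"fingers":0.06}]'
python3 -m jog '[{"tx":-0.02,"ty":0,"tz":0,"ax":0,"ay":0,"az":0,"fingers":0.06},{"tx":-0.05,"ty":0,"tz":0,"ax":0,"ay":0,"az":0,"fingers":0.06},{"tx":-0.09,"ty":0,"tz":0,"ax":0,"ay":0,"az":0,"fingers":0.06},{"tx":-0.13,"ty":0,"tz":0,"ax":0,"ay":0,"az":0,"fingers":0.06},{"tx":-0.14,"ty":-0.02,"tz":0,"ax":0,"ay":0,"az":0,"fingers":0.06},{"tx":-0.14,"ty":-0.03,"tz":0,"ax":0,"ay":0,"az":0,"fingers":0.06},{"tx":-0.14,"ty":-0.03,"tz":0,"ax":0,"ay":0,"az":0,"fingers":0.06},{"tx":-0.14,"ty":-0.03,"tz":0,"ax":0,"ay":0,"az":0,"fingers":0.06}]'
python3 - <<'E'
from h import *
c=cam("wrist");im=grab("wrist","w4.png");hsv=cv2.cvtColor(im,cv2.COLOR_RGB2HSV)
def comps(m,z,lab,mn=60):
  n,l,st,ce=cv2.connectedComponentsWithStats(m.astype(np.uint8))
  for i in range(1,n):
    if st[i,4]>mn:
      P=atz(c,np.argwhere(l==i)[:,::-1],z)[:,:2];m_=P.mean(0);v=np.linalg.svd(P-m_,full_matrices=False)[2][0]
      print(lab,st[i],m_.round(4),"len",np.ptp((P-m_)@v).round(4),np.degrees(np.arctan2(v[1],v[0])).round(1)%180)
comps((hsv[...,0]>45)&(hsv[...,0]<85)&(hsv[...,1]>120)&(hsv[...,2]>60),.05,"green")
red=((hsv[...,0]<8)|(hsv[...,0]>172))&(hsv[...,1]>140)&(hsv[...,2]>60);comps(red,.138,"red",300)
n,l,st,ce=cv2.connectedComponentsWithStats(red.astype(np.uint8));i=1+np.argmax(st[1:,4])
hm=np.zeros(red.shape,np.uint8);cv2.fillPoly(hm,[cv2.convexHull(np.argwhere(l==i)[:,::-1].astype(np.int32))],1)
comps((hm>0)&(hsv[...,1]<70)&(hsv[...,2]>120),.138,"white")
C={n:cam(n) for n in("scene","side")};o={}
for n in C:
  i2=grab(n,n+"4.png");rs=manip.spot_point(n,"red_handle");print(n,[(np.round(r["xy"],1).tolist(),round(r["p"],2)) for r in rs],"pred",topix(C[n],[.567,-.146,.098]).round(1))
  u,v=topix(C[n],[.567,-.146,.09])[0].astype(int)
  o[n]=cv2.resize(i2[v-50:v+50,u-50:u+50,::-1],(240,240),interpolation=cv2.INTER_CUBIC)
cv2.imwrite("pics/c4.png",np.hstack([np.vstack([o["scene"],o["side"]]),im[:,80:560,::-1]]))
E
```

```text
time: 19.4
tcp_pos: [0.5669, -0.1464, 0.1324]
eef_rot: [0.408, 0.578, -0.408, 0.577]
contact_force: [-0.0, 0.9, -0.5]
opening: 0.652
time: 20.2
tcp_pos: [0.5385, -0.1563, 0.2713]
eef_rot: [0.408, 0.578, -0.408, 0.577]
contact_force: [-0.2, -1.2, -0.5]
opening: 0.68
green [313 122  12  23 269] [ 0.6072 -0.1314] len 0.0197 19.900000000000006
red [ 303  146   31   96 1929] [ 0.5713 -0.144 ] len 0.0697 21.69999999999999
red [ 139  169   28   55 1019] [ 0.5286 -0.0318] len 0.0419 12.800000000000011
red [  0 242  17  34 375] [0.4385 0.0715] len 0.0298 3.3000000000000114
red [483 290  43  40 864] [ 0.5285 -0.3223] len 0.0388 174.8
white [314 159   9  76 448] [ 0.5676 -0.1455] len 0.0556 21.5
scene [([278.0, 260.4], 0.97), ([418.3, 228.9], 0.87), ([349.1, 265.5], 0.62)] pred [[277.6 259.1]]
side [([373.9, 304.2], 0.98), ([320.0, 194.7], 0.82), ([330.2, 257.2], 0.79)] pred [[318.4 197.4]]
```

View pics/c4.png

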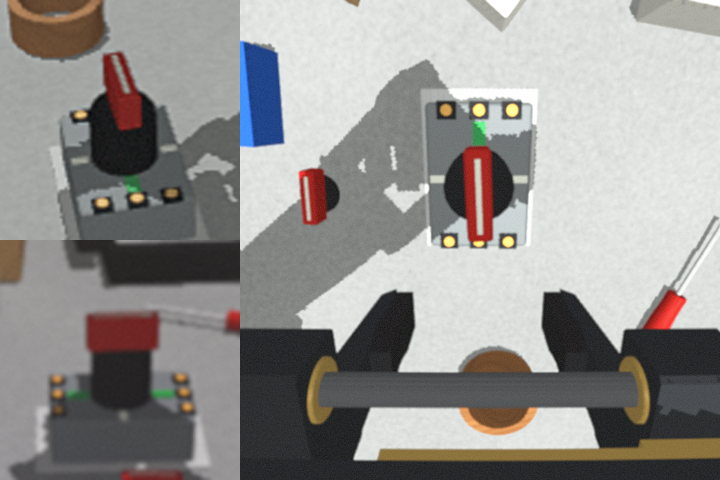

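The handle is seated, with no gap between flange and turret in the scene or side crop. The bar is at 21.5° against ON at about 19.7°, and the gripper is clear. Handing in.

```bash
python3 -c "
from h import *
print(manip.close_job())"
```

```text
the job is handed in; nothing more can be done
None
```

The red handle is in the switch, turned to ON and let go. I handed the job in at about 20 s of robot time, and no verdict is reported.

- **Fit:** I took the mid-sized handle from the kit block; the small and large red look-alikes were left alone. The wrist camera happened to show the slot, at about 70.5° in the world, or 51° anticlockwise of ON. I lowered the tongue straight in at that angle, so no searching turn was needed. The flange met the turret at the expected height (TCP z 0.1325 m), and the vertical force reading rose by about 9 N at most.
- **Turn:** I turned the handle 51° clockwise under roughly 4 N of pressure and opened the gripper.
- **Last checks:** The bar measured 21.5° against ON at about 19.7°, so about 2° off where about 10° is allowed. Its white line centres within about 1 mm of the turret axis. The scene and side crops show no gap under the flange, and the gripper had risen well clear.
- **Disagreements:** Before insertion the point networks differed from the camera geometry by up to about 6 mm at the tongue tip. I relied on the crop and the force readings, which showed no contact on the way down.
- **Not checked:** I did not measure whether the other things on the bench had moved, but the robot met no unexpected contact force.

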